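Rack the diamond core bits by size

ROBOT

A 6-joint arm with a two-finger parallel gripper is mounted at the origin on the work surface. World frame = base frame: x ahead of the robot, y to its left, z up, the work surface at z = 0. Lengths are in m, angles in rad, forces in N, time in s.
With the tool pointing down it reaches from about 0.35 to 0.975 m from the base axis. Payload 4.9 kg.
Tool frame: the origin (TCP) lies midway between the tips of the shut fingers; the grasp point (between the pads) lies 19 mm behind it; z points along the fingers, y is the line along which they close (so a half turn about z gives the same grasp; the last joint's range is limited). The gripper opens to 85 mm and grips with 20 to 120 N. Pads are 22 mm wide; open, the fingers measure 114 mm over their backs; the gripper's body (76 mm by 85 mm) begins 54 mm behind the grasp point. The pads swing forward as they close: fully open they stand 13 mm farther back than shut.
Start: joints at [-1.338, 0.053, 1.613, -0, 1.476, -0.119], TCP at [0.215, -0.587, 0.231] pointing down, gripper open.
Joint ranges: [-3.01, 3.01], [-1.01, 2.22], [0.06, 2.58], [-1.02, 4.17], [0.09, 2.62], [-3.14, 3.14]. Speed limits (rad/s): [2.57, 2.57, 3.14, 3.14, 3.14, 3.14].

INTERFACE

Orientations are given as a unit quaternion [w, x, y, z].
In Python, from plant import manip, eyes gives the robot as it stands (manip), with the cameras (eyes).
- The arm moves only by the tool shift_gripper, called after "Emit:" as name(argument=value, ...) on one line, values as JSON. Schema: {"type":"object","properties":{"increments":{"type":"string"},"only":{"type":"string"},"quiet":{"type":"boolean"},"lines":{"type":"string"}},"required":["increments"],"additionalProperties":false}. increments is a string of 1 to 5 rows, parted by a bar, with the numbers parted by spaces; each row has 7 numbers: the opening from 0.0 (shut) to 1.0 (fully open), then dx, dy, dz in shares of the most that a row can go, 1 being 62.5 mm, then a rotation vector rx, ry, rz in normalised numbers (1 is pi rad); each row shifts and turns the commanded pose from where the row before left it, along the tool's axes as they then stand; what a row does not reach is not made up. A row lasts 1/8 s, in which the tool goes at most 0.0625 m and 0.188 rad, less where a joint would pass 70% of its speed; a pose out of reach is approached as far as the arm can. The fingers move at their own pace and stop on an object; the grip force is fixed at half the most. Time passes only in rows, so rows that do not move let the fingers close. The tool returns the time, the measured TCP pose, the force, the opening and the grip force at its end. only (a regular expression) keeps the lines of the reply that match it, lines (a string "A,B") keeps lines A to B, and quiet returns only ok. Input that does not fit is refused with a message, and nothing moves.
- manip.state(): the state, without advancing time (a new reading comes with each control period).
- eyes.grab_frame(name): name is "scene" or "side" or "wrist"; returns the picture (480x640x3 uint8, red, green, blue); there is no depth.
- eyes.camera_params(name): a dict with "intrinsics" (3x3 intrinsics, pixels), "xyz" and "orientation" of the camera in the world. Camera axes: x right, y down, z forward; pixel columns grow to the right and rows downward; lengths in m; the calibration is good to about 2 mm. A picture is of the moment at which its call begins: read the wrist's pose just before it. camera_params takes no time and is no camera call; for the wrist camera it gives the pose at the moment of the call.
- manip.job_done(): hands the job in; it is judged then, once.
The state is a dict: "time": time; "joint_pos": joint angles; "joint_vel": joint speeds; "joint_efforts": joint torques, N m; "tool_pos": TCP position; "tool_rot": TCP orientation; "contact_force": force on the tool from outside, world axes, zero at the start; "ft_torque": the same for the moment, N m; "gripper_width": opening from 0.0 (shut) to 1.0 (fully open); "grasp_force": force on a finger pad.
Only numpy, scipy, OpenCV 4.12 (cv2) and the standard library are available. Lean on these libraries where they do the work, as an engineer would, in place of code of your own. Each camera call takes 0.05 s, during which the arm holds its last target. There are 200 camera calls.

TASK

Put the four wet diamond core bits away on the draining rack: each goes crown down over its own peg, centred and flat on the round pad, the smallest bit on the peg with the blue pad and then getting bigger in order along the row to the other end. Set them down rather than letting them drop, do not tip any over, and leave the tub of stone slips and the white bottle where they are.

Things in the scene. Friction and masses are not known exactly. Their poses are not given: they have to be found in the camera images.
- bit_34: smallest core bit: upright steel tube 34 mm outside, 29 mm inside, open below (brass-coloured diamond segments round the rim), closed on top 62 mm above the rim; on the top's middle stands a shank 13 mm across, 45 mm long. 107 mm tall, 0.14 kg (give or take 30 %). Origin: centre of the lower rim; z up the shank. It starts upright on a 3 mm black rubber mat (rim at z = 3 mm).
- bit_44: core bit, same shape, heights, shank and origin as bit_34 but the tube is 44 mm outside, 39 mm inside; 0.20 kg (give or take 30 %); starts upright on the same mat
- bit_54: core bit, same shape, heights, shank and origin as bit_34 but the tube is 54 mm outside, 49 mm inside; 0.27 kg (give or take 30 %); starts upright on the same mat
- bit_64: largest core bit, same shape, heights, shank and origin as bit_34 but the tube is 64 mm outside, 59 mm inside; 0.35 kg (give or take 30 %); starts upright on the same mat
- peg_blue: peg with a blue pad at one end (either end) of the rack's row of four, 75 to 95 mm apart: a fixed round pad 70 mm across, 6 mm thick, with an upright dark steel pin 12 mm across in its middle, tip 36 mm above the pad's underside. Origin: centre of the underside, 22 mm above the bench, so a bit stands at z = 28 mm and the pin's tip is at 58 mm. Below: grey drip tray 105 x 400 mm, 12 mm high.
- peg_b: peg with a white pad, same shape and origin as the blue one, second or third in the row (which of the two varies)
- peg_c: peg with a white pad, same shape and origin as the blue one, third or second in the row (the other of the two)
- peg_d: peg with a white pad, same shape and origin as the blue one, at the other end of the row from the blue pad
- tub: grey plastic tub full of stone slips, 110 x 130 x 55 mm, loose, beside the rack on the robot's left; origin under its centre. To be left alone.
- bottle: white bottle with a red cap, 64 mm across, 150 mm tall, loose, beside the rack on the robot's right; origin under its centre. To be left alone.

How it is judged:
At the end, for the whole second after the job is handed in: Each bit stands released and at rest over its own peg, axes within 12 mm, rim within 3 mm of the pad's top, upright within 6 degrees: 34 mm bit on the blue pad, 44 mm bit next to it, 54 mm bit third, 64 mm bit at the other end (horizontal distance between bit_34 and peg_blue below 0.012 m and z of bit_34 in the frame of peg_blue between 0.003 and 0.009 m and horizontal distance between bit_64 and peg_d below 0.012 m and z of bit_64 in the frame of peg_d between 0.003 and 0.009 m and ((horizontal distance between peg_blue and peg_b below 0.125 m and horizontal distance between bit_44 and peg_b below 0.012 m and z of bit_44 in the frame of peg_b between 0.003 and 0.009 m and horizontal distance between bit_54 and peg_c below 0.012 m and z of bit_54 in the frame of peg_c between 0.003 and 0.009 m) or (not (horizontal distance between peg_blue and peg_b below 0.125 m) and horizontal distance between bit_44 and peg_c below 0.012 m and z of bit_44 in the frame of peg_c between 0.003 and 0.009 m and horizontal distance between bit_54 and peg_b below 0.012 m and z of bit_54 in the frame of peg_b between 0.003 and 0.009 m)) and angle between each of bit_34, bit_44, bit_54, bit_64's own z axis and vertical below 0.105 rad and linear speed of each of bit_34, bit_44, bit_54, bit_64 below 0.02 m/s and contact force between each of bit_34, bit_44, bit_54, bit_64 and the fingers below 0.1 N); the robot touches nothing.
It fails at once if a bit is tipped over (leans more than 45 degrees) (angle between any of bit_34, bit_44, bit_54, bit_64's own z axis and vertical above 0.785 rad).
It fails at once if a bit is dropped (falls free at over 0.6 m/s, as from about 20 mm up) ((contact force between bit_34 and anything else below 0.02 N and linear speed of bit_34 above 0.6 m/s) or (contact force between bit_44 and anything else below 0.02 N and linear speed of bit_44 above 0.6 m/s) or (contact force between bit_54 and anything else below 0.02 N and linear speed of bit_54 above 0.6 m/s) or (contact force between bit_64 and anything else below 0.02 N and linear speed of bit_64 above 0.6 m/s)).
It fails at once if the tub or the bottle is shifted by more than 30 mm or tipped over (distance of any of tub, bottle from where it was at the start of the episode above 0.03 m or angle between any of tub, bottle's own z axis and vertical above 0.5 rad).
It also fails if it takes over 80 s, if anything falls off the work surface, if the arm or the gripper's body presses on something with over 40 N, if the wrist force passes 120 N, or if a joint passes its speed limit or range.

## Working session

There is one attempt and no reset: what is moved stays moved. The work goes in short steps, Python scripts to look and compute and a tool call to move; the robot and the scene stay as the last step left them, time stands still between calls to the robot, and variables do not carry over. Pictures are saved under pics/ and viewed, at most 14 in all, crops included, and the job is handed in when it is done.

```bash
ls; mkdir -p pics
```

Run:
```python
from plant import manip, eyes
import cv2
for n in("scene","side"):
    cv2.imwrite(f"pics/{n}0.png",eyes.grab_frame(n)[:,:,::-1]); print(n,eyes.camera_params(n))
print(manip.state())
```

```text
pics
plant.py
scene {'intrinsics': array([[549.73632737,   0.        , 327.37607765],
       [  0.        , 549.73632737, 243.39254709],
       [  0.        ,   0.        ,   1.        ]]), 'xyz': array([1.08432497, 0.49075321, 1.16073269]), 'orientation': array([-0.10868055,  0.3866633 ,  0.87842726, -0.2589316 ])}
side {'intrinsics': array([[560.77903854,   0.        , 317.33307426],
       [  0.        , 560.77903854, 252.01558867],
       [  0.        ,   0.        ,   1.        ]]), 'xyz': array([0.00899197, 0.75817109, 0.87154513]), 'orientation': array([ 0.12512741, -0.27443923,  0.87245835, -0.38450315])}
{'time': 0.1, 'joint_pos': array([-1.33800052e+00,  5.32947655e-02,  1.61419145e+00,  3.29902695e-05,
        1.47603460e+00, -1.18997561e-01]), 'joint_vel': array([ 9.30548202e-04, -5.09890108e-04, -4.01152485e-03,  7.00983167e-05,
        3.47184212e-04, -1.32588759e-03]), 'joint_efforts': array([-6.83436087e-05, -3.94900882e+01, -3.71364176e+01, -8.09529502e-05,
        3.93361013e-03,  3.97161301e-06]), 'tool_pos': array([ 0.21523782, -0.58614366,  0.23016278]), 'tool_rot': array([-9.63452597e-04,  9.84569842e-01,  1.74989421e-01, -3.84326110e-05]), 'contact_force': array([-0.51962938,  0.15759165,  0.75330399]), 'ft_torque': array([0.04390702, 0.00915572, 0.04177216]), 'grasp_force': 0.0, 'gripper_width': 0.997214753529599}
```

View pics/scene0.png

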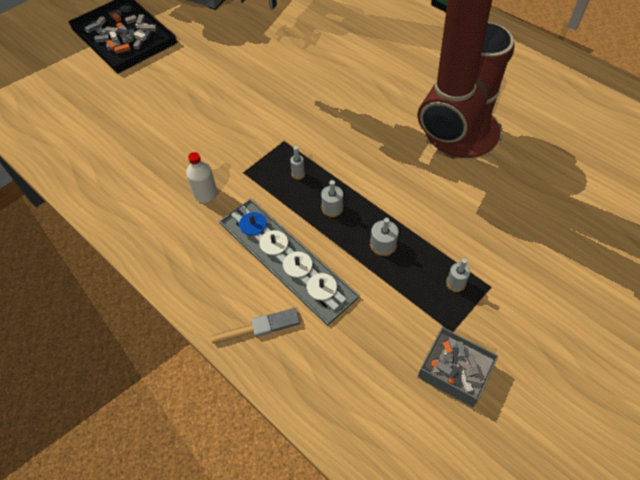

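View pics/side0.png

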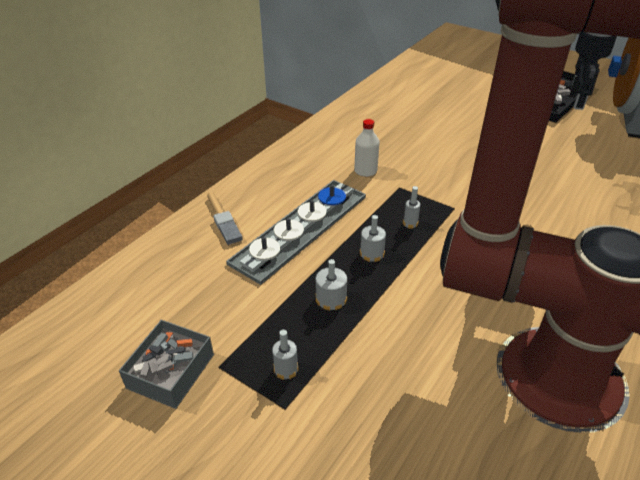

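Scene view: bits at about (298,163), (332,200), (384,236), (459,274) px. The pads run from blue at (253,223) to white at (322,287). In the side view the bits are at about (412,210), (373,242), (331,288), (285,358).

Create h.py:
```python
import numpy as np,cv2
from scipy.spatial.transform import Rotation as R
from plant import manip, eyes
def cam(n):
    p=eyes.camera_params(n);q=p["orientation"]
    return p["intrinsics"],R.from_quat(np.r_[q[1:],q[0]]).as_matrix(),p["xyz"]
def ray(c,uv,z):
    K,M,t=c; d=M@np.linalg.inv(K)@np.array([uv[0],uv[1],1.]); return t+d*(z-t[2])/d[2]
def proj(c,P):
    K,M,t=c; v=K@(M.T@(np.asarray(P)-t)); return v[:2]/v[2]
```

Run:
```python
from h import *
for n,b in(("scene",(230,135,260,190)),("side",(225,165,240,225))):
    im=cv2.imread(f"pics/{n}0.png");c=cam(n);hsv=cv2.cvtColor(im,cv2.COLOR_BGR2HSV)
    for nm,m in(("blue",cv2.inRange(hsv,(105,150,60),(130,255,255))),("white",cv2.inRange(hsv,(15,5,195),(40,70,255)))):
        cs,_=cv2.findContours(m,0,1)
        for k in cs:
            if cv2.contourArea(k)<150: continue
            (u,v),ax,an=cv2.fitEllipse(cv2.convexHull(k)); P=ray(c,(u,v),.028)
            print(n,nm,np.round((u,v),1),np.round(ax,1),np.round(P,4))
    x,y,w,h=b; s=2.6
    cv2.imwrite(f"pics/{n}0c.png",cv2.resize(im[y:y+h,x:x+w],None,fx=s,fy=s,interpolation=cv2.INTER_CUBIC))
```

```text
scene blue [252.1 223.1] [22.6 27.7] [ 0.641  -0.1885  0.028 ]
scene white [321.  285.8] [25.6 28.9] [0.6546 0.0605 0.028 ]
scene white [296.8 263.5] [24.6 28.5] [ 0.6496 -0.0233  0.028 ]
scene white [272.8 241.7] [23.3 27.8] [ 0.6448 -0.1105  0.028 ]
side blue [331.6 195.8] [17.7 27.4] [ 0.6383 -0.1887  0.028 ]
side white [264.3 247.7] [20.3 30.2] [0.6539 0.0596 0.028 ]
side white [291.  229.1] [17.9 24.5] [ 0.6437 -0.0269  0.028 ]
side white [311.8 210.6] [17.7 27.7] [ 0.6444 -0.1115  0.028 ]
```

View pics/scene0c.png

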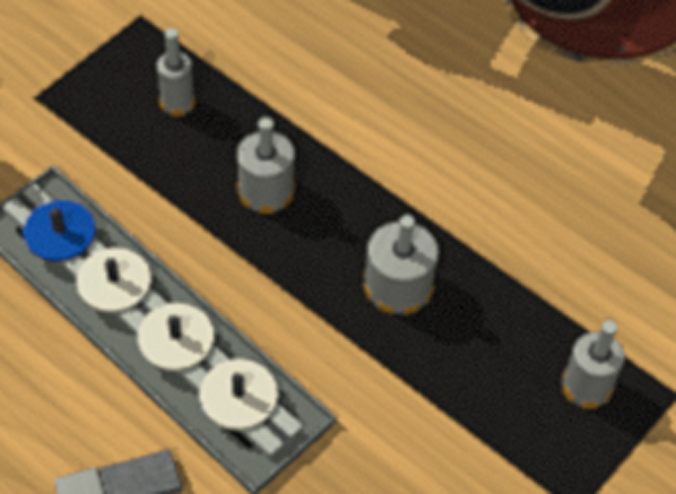

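View pics/side0c.png

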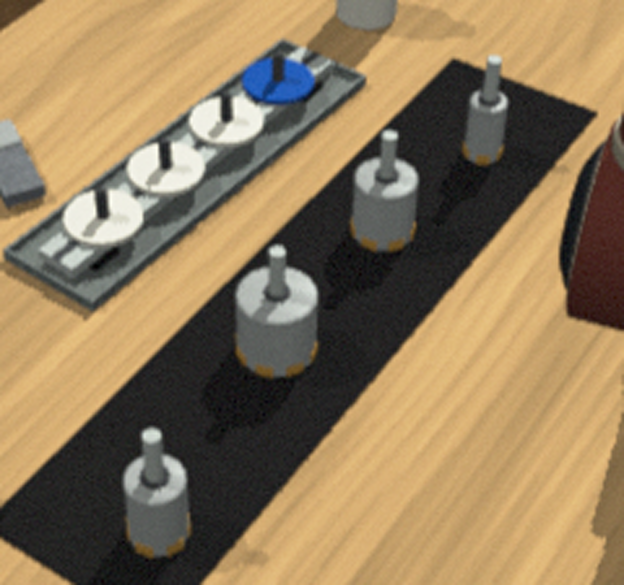

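Crop readings. Shank tops in the scene crop: (172,34), (265,123), (407,220), (609,328). In the side crop: (494,62), (390,136), (277,251), (151,436). I'll triangulate these and check the tube widths.

Run:
```python
from h import *
A,B=cam("scene"),cam("side")
a=np.array([(172,34),(265,123),(407,220),(609,328)])/2.6+(230,135)
b=np.array([(494,62),(390,136),(277,251),(151,436)])/2.6+(225,165)
# crown (tube top) left/right edges in the two crops
wa=[(158,192),(237,295),(366,437),(569,623)]; wb=[(467,507),(354,418),(236,318),(125,188)]
for i in range(4):
    PA=A[0]@np.c_[A[1].T,-A[1].T@A[2]];PB=B[0]@np.c_[B[1].T,-B[1].T@B[2]]
    X=cv2.triangulatePoints(PA,PB,a[i],b[i]).ravel();X=X[:3]/X[3]
    w=[]
    for c,e in((A,wa[i]),(B,wb[i])):
        dep=(c[1].T@(X-[0,0,.045]-c[2]))[2]; w.append((e[1]-e[0])/2.6*dep/c[0][0,0]*1000)
    print(np.round(X,4),np.round(ray(A,a[i],.11),4),np.round(ray(B,b[i],.11),4),np.round(w,1))
for n,c,u in(("bottle",A,(195,158)),): print(n,ray(c,u,.15))
```

```text
[ 0.4355 -0.229   0.1078] [ 0.4374 -0.2267  0.11  ] [ 0.4343 -0.2274  0.11  ] [34.4 36.3]
[ 0.4571 -0.0854  0.1088] [ 0.4586 -0.0837  0.11  ] [ 0.4564 -0.0854  0.11  ] [56.1 54.6]
[0.4552 0.0852 0.1108] [0.4551 0.0856 0.11  ] [0.4556 0.0836 0.11  ] [65.5 64.1]
[0.4247 0.2825 0.1087] [0.4265 0.2842 0.11  ] [0.4238 0.2816 0.11  ] [47.6 43.6]
bottle [ 0.65021378 -0.35923924  0.15      ]
```

Triangulated heights are 0.108–0.111 m (expected 0.110) and the widths match. By y, the bits are 34 at −0.227, 54 at −0.085, 64 at +0.085 and 44 at +0.283. First I'll align the tool axes with the world.

The manual's scale: shifts go in shares of 62.5 mm and turns go in shares of pi rad. Converting my numbers, -0.052 m is -0.832, 0.032 m is 0.512, 0.176 rad is 0.056.

Emit:
shift_gripper(increments="1 0 0 0 0 0 0.056 | 1 0 0 0 0 0 0.056 | 0.5 0.512 -0.832 0 0 0 0 | 0.5 0.512 -0.832 0 0 0 0 | 0.5 0.512 -0.832 0 0 0 0")

```text
time: 0.72
tool_pos: [0.3119, -0.4289, 0.2306]
tool_rot: [-0.0, 1.0, -0.0, -0.0]
contact_force: [1.4, -0.8, 0.2]
gripper_width: 0.504
grasp_force: 0.0
```

Emit:
shift_gripper(increments="0.5 0.512 -0.832 0 0 0 0 | 0.5 0.512 -0.832 0 0 0 0 | 0.5 0.512 -0.832 0 0 0 0 | 0.5 0.464 -0.768 0 0 0 0 | 0.5 0 0 0 0 0 0")

```text
time: 1.35
tool_pos: [0.4375, -0.2237, 0.2309]
tool_rot: [-0.0, 1.0, 0.003, -0.0]
contact_force: [-0.2, 0.0, 0.8]
gripper_width: 0.503
grasp_force: 0.0
```

Converted, 0.05 m is 0.8, 0.0035 m is 0.056.

Emit:
shift_gripper(increments="0.5 -0.024 0.056 0.48 0 0 0 | 0.5 0 0 0.8 0 0 0 | 0.5 0 0 0.8 0 0 0 | 0.5 0 0 0.416 0 0 0 | 0.5 0 0 0 0 0 0")

```text
time: 1.98
tool_pos: [0.4324, -0.2298, 0.0724]
tool_rot: [-0.002, 1.0, -0.001, -0.003]
contact_force: [0.1, 1.1, 0.7]
gripper_width: 0.5
grasp_force: 0.0
```

Emit:
shift_gripper(increments="0 0 0 0 0 0 0 | 0 0 0 0 0 0 0 | 0 0 0 0 0 0 0 | 0 0 0 0 0 0 0")

```text
time: 2.48
tool_pos: [0.4362, -0.2314, 0.0775]
tool_rot: [0.001, 1.0, -0.0, 0.001]
contact_force: [0.9, -1.1, 4.9]
gripper_width: 0.13
grasp_force: 58.8
```

```bash
python3 -c "
from h import *
cv2.imwrite('pics/w1.png',eyes.grab_frame('side')[130:290,300:500,::-1].repeat(3,0).repeat(3,1))"
```

```text
(no output)
```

View pics/w1.png

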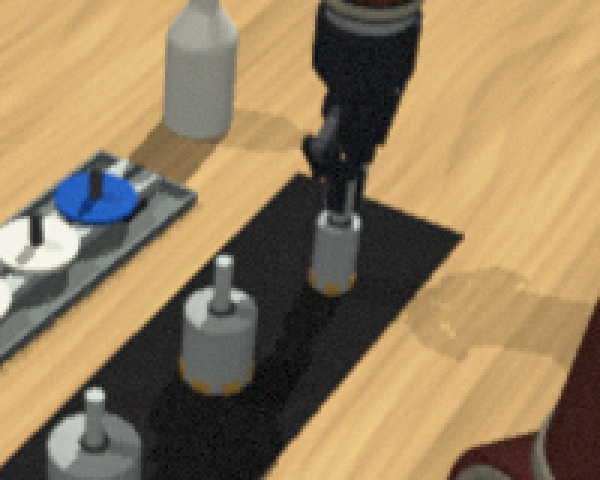

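The fingers hold the 34 mm bit's shank (around (345,190) in the crop) and the bit is upright. Next I'll lift it.

Converted, -0.05 m is -0.8, -0.02 m is -0.32.

Emit:
shift_gripper(increments="0 0 0 -0.32 0 0 0 | 0 0 0 -0.8 0 0 0 | 0 0 0 -0.8 0 0 0 | 0 0 0 0 0 0 0 | 0 0 0 0 0 0 0")

```text
time: 3.15
tool_pos: [0.4344, -0.2298, 0.1944]
tool_rot: [-0.0, 1.0, -0.0, -0.001]
contact_force: [-0.0, 0.6, -1.8]
gripper_width: 0.133
grasp_force: 58.6
```

Emit:
shift_gripper(increments="0 0 0 0 0 0 0", lines="1,2")

```text
time: 3.28
tool_pos: [0.4338, -0.2294, 0.1928]
```

Converted, 0.052 m is 0.832, 0.051 m is 0.816.

Emit:
shift_gripper(increments="0 0.816 -0.16 0 0 0 0 | 0 0.816 -0.16 0 0 0 0 | 0 0.816 -0.16 0 0 0 0 | 0 0.832 -0.176 0 0 0 0 | 0 0 0 0 0 0 0")

```text
time: 3.9
tool_pos: [0.6413, -0.1877, 0.1913]
tool_rot: [-0.001, 1.0, 0.001, -0.002]
contact_force: [-1.0, -0.4, -1.7]
gripper_width: 0.13
grasp_force: 58.6
```

Emit:
shift_gripper(increments="0 0 0 0.8 0 0 0 | 0 0 0 0 0 0 0 | 0 0 0 0 0 0 0", lines="1,2")

```text
time: 4.28
tool_pos: [0.6394, -0.1895, 0.1456]
```

```bash
python3 -c "
from h import *
for n,(u,v) in dict(scene=(200,130),side=(240,90)).items(): cv2.imwrite('pics/p1%s.png'%n,cv2.resize(eyes.grab_frame(n)[v:v+150,u:u+150,::-1],None,fx=4,fy=4,interpolation=2))"
```

```text
(no output)
```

View pics/p1scene.png

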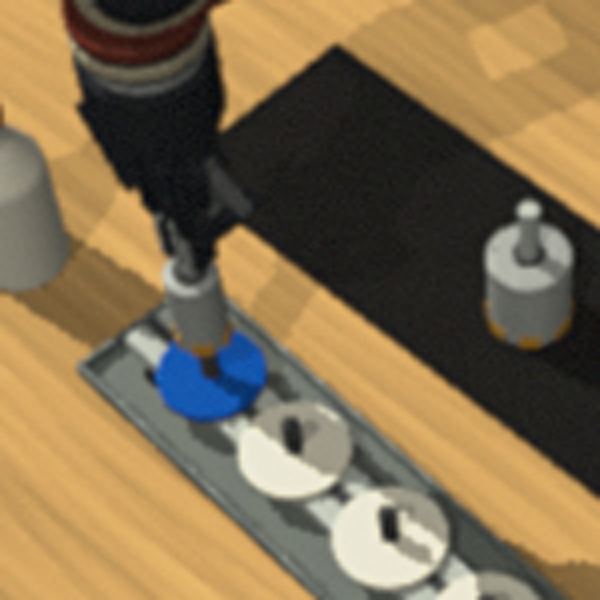

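View pics/p1side.png

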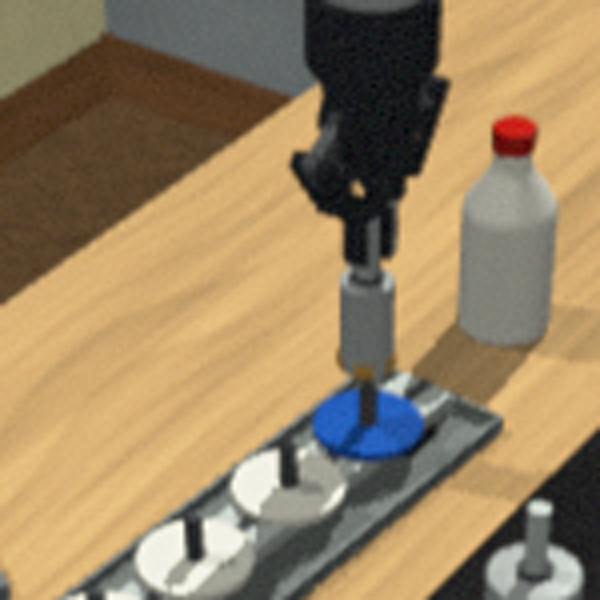

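The tube axis lines up with the blue pad's pin in both views (scene crop x≈205 against 210, side crop 367 against 368), so I'll lower it.

Converted, 0.02 m is 0.32, 0.012 m is 0.192.

Emit:
shift_gripper(increments="0 0 0 0.32 0 0 0 | 0 0 0 0.192 0 0 0 | 0 0 0 0.128 0 0 0 | 0 0 0 0 0 0 0 | 0 0 0 0 0 0 0")

```text
time: 5.0
tool_pos: [0.6402, -0.1894, 0.1056]
tool_rot: [0.0, 1.0, -0.0, 0.0]
contact_force: [-0.0, -0.3, -1.8]
gripper_width: 0.133
grasp_force: 59.0
```

Emit:
shift_gripper(increments="0 0 0 0.048 0 0 0 | 0 0 0 0.032 0 0 0 | 0 0 0 0 0 0 0")

```text
time: 5.38
tool_pos: [0.6408, -0.1896, 0.1025]
tool_rot: [0.0, 1.0, -0.0, 0.001]
contact_force: [-1.6, 0.7, 5.0]
gripper_width: 0.133
grasp_force: 59.5
```

Converted, -0.06 m is -0.96, -0.05 m is -0.8.

Emit:
shift_gripper(increments="0.5 0 0 0 0 0 0 | 0.5 0 0 0 0 0 0 | 0.5 0 0 0 0 0 0 | 0.5 0 0 -0.96 0 0 0 | 0.5 0 0 -0.8 0 0 0")

```text
time: 6.0
tool_pos: [0.6398, -0.1893, 0.2113]
tool_rot: [-0.0, 1.0, -0.0, -0.0]
contact_force: [1.3, -0.3, 0.9]
gripper_width: 0.503
grasp_force: 0.0
```

Emit:
shift_gripper(increments="0.5 -0.736 -0.416 0 0 0 0 | 0.5 -0.736 -0.416 0 0 0 0 | 0.5 -0.736 -0.416 0 0 0 0 | 0.5 -0.72 -0.416 0 0 0 0 | 0.5 0 0 0 0 0 0")

```text
time: 6.62
tool_pos: [0.4545, -0.0837, 0.2093]
tool_rot: [-0.0, 1.0, 0.001, -0.0]
contact_force: [0.9, -0.3, 0.5]
gripper_width: 0.501
grasp_force: 0.0
```

Emit:
shift_gripper(increments="0.5 0 0 0 0 0 0", lines="1,2")

```text
time: 6.75
tool_pos: [0.4575, -0.0855, 0.2108]
```

Descend 0.135 to 0.075.

Converted, 0.05 m is 0.8, 0.035 m is 0.56.

Emit:
shift_gripper(increments="0.5 0.016 -0.016 0.8 0 0 0 | 0.5 0 0 0.8 0 0 0 | 0.5 0 0 0.56 0 0 0 | 0.5 0 0 0 0 0 0 | 0.5 0 0 0 0 0 0")

```text
time: 7.38
tool_pos: [0.4597, -0.0851, 0.077]
tool_rot: [0.0, 1.0, -0.0, 0.001]
contact_force: [-0.7, 0.2, 0.2]
gripper_width: 0.499
grasp_force: 0.0
```

Emit:
shift_gripper(increments="0 0 0 0 0 0 0 | 0 0 0 0 0 0 0 | 0 0 0 0 0 0 0 | 0 0 0 0 0 0 0")

```text
time: 7.88
tool_pos: [0.4594, -0.0848, 0.0771]
tool_rot: [0.001, 1.0, -0.0, 0.002]
contact_force: [-0.1, -0.1, 5.8]
gripper_width: 0.13
grasp_force: 58.4
```

Emit:
shift_gripper(increments="0 0 0 -0.32 0 0 0 | 0 0 0 -0.8 0 0 0 | 0 0 0 -0.8 0 0 0 | 0 0 0 0 0 0 0 | 0 0 0 0 0 0 0")

```text
time: 8.5
tool_pos: [0.457, -0.0839, 0.1937]
tool_rot: [-0.0, 1.0, -0.0, -0.001]
contact_force: [-0.1, 0.3, -2.9]
gripper_width: 0.136
grasp_force: 58.8
```

Converted, 0.048 m is 0.768, 0.047 m is 0.752.

Emit:
shift_gripper(increments="0 0.768 -0.24 0 0 0 0 | 0 0.768 -0.24 0 0 0 0 | 0 0.768 -0.24 0 0 0 0 | 0 0.752 -0.24 0 0 0 0 | 0 0 0 0 0 0 0")

```text
time: 9.12
tool_pos: [0.6491, -0.023, 0.19]
tool_rot: [-0.001, 1.0, 0.001, -0.004]
contact_force: [-0.9, -0.3, -2.7]
gripper_width: 0.132
grasp_force: 58.8
```

Emit:
shift_gripper(increments="0 0 0 0.48 0 0 0 | 0 0 0 0.32 0 0 0 | 0 0 0 0 0 0 0 | 0 0 0 0 0 0 0")

```text
time: 9.62
tool_pos: [0.6489, -0.0245, 0.1457]
tool_rot: [0.0, 1.0, -0.0, 0.0]
contact_force: [-0.3, -0.1, -1.2]
gripper_width: 0.128
grasp_force: 58.8
```

Converted, 0.02 m is 0.32, 0.012 m is 0.192.

Emit:
shift_gripper(increments="0 0 0 0.32 0 0 0 | 0 0 0 0.192 0 0 0 | 0 0 0 0.096 0 0 0 | 0 0 0 0 0 0 0 | 0 0 0 0 0 0 0")

```text
time: 10.25
tool_pos: [0.6494, -0.0243, 0.1078]
tool_rot: [0.0, 1.0, -0.0, 0.0]
contact_force: [-0.1, -1.1, -2.8]
gripper_width: 0.131
grasp_force: 58.8
```

Emit:
shift_gripper(increments="0 0 0 0.048 0 0 0 | 0 0 0 0.032 0 0 0 | 0 0 0 0 0 0 0")

```text
time: 10.62
tool_pos: [0.649, -0.0243, 0.1024]
tool_rot: [-0.0, 1.0, -0.0, 0.0]
contact_force: [-0.6, 0.4, -2.3]
gripper_width: 0.131
grasp_force: 59.2
```

Converted, 0.0015 m is 0.024.

Emit:
shift_gripper(increments="0 0 0 0.024 0 0 0 | 0 0 0 0 0 0 0")

```text
time: 10.88
tool_pos: [0.6494, -0.0243, 0.1023]
tool_rot: [0.0, 1.0, -0.0, 0.0]
contact_force: [-3.2, 0.3, 5.2]
gripper_width: 0.132
grasp_force: 59.7
```

Converted, -0.06 m is -0.96, -0.05 m is -0.8.

Emit:
shift_gripper(increments="0.5 0 0 0 0 0 0 | 0.5 0 0 0 0 0 0 | 0.5 0 0 0 0 0 0 | 0.5 0 0 -0.96 0 0 0 | 0.5 0 0 -0.8 0 0 0")

```text
time: 11.5
tool_pos: [0.6488, -0.0243, 0.2119]
tool_rot: [-0.0, 1.0, -0.0, -0.0]
contact_force: [0.5, -0.1, 0.5]
gripper_width: 0.502
grasp_force: 0.0
```

Emit:
shift_gripper(increments="0.5 -0.784 -0.432 0 0 0 0 | 0.5 -0.784 -0.432 0 0 0 0 | 0.5 -0.784 -0.432 0 0 0 0 | 0.5 -0.752 -0.448 0 0 0 0 | 0.5 0 0 0 0 0 0")

```text
time: 12.12
tool_pos: [0.4525, 0.0861, 0.2102]
tool_rot: [-0.0, 1.0, 0.001, -0.0]
contact_force: [0.1, -0.5, 0.3]
gripper_width: 0.505
grasp_force: 0.0
```

Emit:
shift_gripper(increments="0.5 0 0 0 0 0 0", lines="1,2")

```text
time: 12.25
tool_pos: [0.4555, 0.0847, 0.2112]
```

Converted, 0.05 m is 0.8, 0.035 m is 0.56.

Emit:
shift_gripper(increments="0.5 0 0 0.8 0 0 0 | 0.5 0 0 0.8 0 0 0 | 0.5 0 0 0.56 0 0 0 | 0.5 0 0 0 0 0 0 | 0.5 0 0 0 0 0 0")

```text
time: 12.88
tool_pos: [0.4568, 0.0844, 0.0774]
tool_rot: [0.0, 1.0, -0.001, 0.001]
contact_force: [0.1, -0.3, 0.4]
gripper_width: 0.502
grasp_force: 0.0
```

Emit:
shift_gripper(increments="0 0 0 0 0 0 0 | 0 0 0 0 0 0 0 | 0 0 0 0 0 0 0 | 0 0 0 0 0 0 0")

```text
time: 13.38
tool_pos: [0.4566, 0.0847, 0.0777]
tool_rot: [0.0, 1.0, -0.0, 0.002]
contact_force: [0.4, -1.0, 5.2]
gripper_width: 0.131
grasp_force: 58.4
```

Emit:
shift_gripper(increments="0 0 0 -0.32 0 0 0 | 0 0 0 -0.8 0 0 0 | 0 0 0 -0.8 0 0 0 | 0 0 0 0 0 0 0 | 0 0 0 0 0 0 0")

```text
time: 14.0
tool_pos: [0.4539, 0.0848, 0.1942]
tool_rot: [-0.0, 1.0, -0.0, -0.001]
contact_force: [-0.4, 0.6, -2.4]
gripper_width: 0.129
grasp_force: 58.7
```

Converted, 0.05 m is 0.8, 0.049 m is 0.784.

Emit:
shift_gripper(increments="0 0.8 0.096 0 0 0 0 | 0 0.8 0.096 0 0 0 0 | 0 0.8 0.096 0 0 0 0 | 0 0.784 0.104 0 0 0 0 | 0 0 0 0 0 0 0")

```text
time: 14.62
tool_pos: [0.6542, 0.0595, 0.1902]
tool_rot: [-0.0, 1.0, -0.001, -0.004]
contact_force: [-0.3, 0.1, -3.4]
gripper_width: 0.136
grasp_force: 58.6
```

Emit:
shift_gripper(increments="0 0 0 0.48 0 0 0 | 0 0 0 0.32 0 0 0 | 0 0 0 0 0 0 0 | 0 0 0 0 0 0 0")

```text
time: 15.12
tool_pos: [0.6539, 0.0603, 0.1463]
tool_rot: [-0.0, 1.0, -0.0, 0.0]
contact_force: [0.6, 0.9, -2.4]
gripper_width: 0.131
grasp_force: 58.7
```

Converted, 0.02 m is 0.32, 0.012 m is 0.192.

Emit:
shift_gripper(increments="0 0 0 0.32 0 0 0 | 0 0 0 0.192 0 0 0 | 0 0 0 0.096 0 0 0 | 0 0 0 0 0 0 0 | 0 0 0 0 0 0 0")

```text
time: 15.75
tool_pos: [0.6544, 0.0602, 0.1083]
tool_rot: [-0.0, 1.0, -0.0, 0.0]
contact_force: [0.8, -0.1, -1.8]
gripper_width: 0.133
grasp_force: 58.7
```

Emit:
shift_gripper(increments="0 0 0 0.048 0 0 0 | 0 0 0 0.032 0 0 0 | 0 0 0 0 0 0 0")

```text
time: 16.12
tool_pos: [0.6541, 0.0602, 0.1029]
tool_rot: [-0.0, 1.0, -0.0, 0.0]
contact_force: [-0.4, 0.2, -2.1]
gripper_width: 0.133
grasp_force: 58.9
```

Converted, 0.0015 m is 0.024.

Emit:
shift_gripper(increments="0 0 0 0.024 0 0 0 | 0 0 0 0 0 0 0")

```text
time: 16.38
tool_pos: [0.6544, 0.0602, 0.1029]
tool_rot: [0.0, 1.0, -0.0, 0.0]
contact_force: [-4.0, -0.6, 5.1]
gripper_width: 0.133
grasp_force: 59.5
```

Converted, -0.06 m is -0.96, -0.05 m is -0.8.

Emit:
shift_gripper(increments="0.5 0 0 0 0 0 0 | 0.5 0 0 0 0 0 0 | 0.5 0 0 0 0 0 0 | 0.5 0 0 -0.96 0 0 0 | 0.5 0 0 -0.8 0 0 0")

```text
time: 17.0
tool_pos: [0.6539, 0.0602, 0.2124]
tool_rot: [-0.0, 1.0, -0.0, -0.0]
contact_force: [1.9, -0.2, 0.1]
gripper_width: 0.499
grasp_force: 0.0
```

Emit:
shift_gripper(increments="0.5 -0.736 -0.72 0 0 0 0 | 0.5 -0.736 -0.72 0 0 0 0 | 0.5 -0.736 -0.72 0 0 0 0 | 0.5 -0.736 -0.704 0 0 0 0 | 0.5 -0.72 -0.704 0 0 0 0")

```text
time: 17.62
tool_pos: [0.4286, 0.2794, 0.2113]
tool_rot: [-0.0, 1.0, -0.0, 0.0]
contact_force: [1.1, 0.8, 0.4]
gripper_width: 0.498
grasp_force: 0.0
```

Emit:
shift_gripper(increments="0.5 0 0 0 0 0 0 | 0.5 0 0 0 0 0 0", lines="1,3")

```text
time: 17.88
tool_pos: [0.4304, 0.2782, 0.2114]
tool_rot: [0.0, 1.0, 0.0, 0.0]
```

Converted, 0.05 m is 0.8, 0.035 m is 0.56.

Emit:
shift_gripper(increments="0.5 -0.08 -0.08 0.8 0 0 0 | 0.5 0 0 0.8 0 0 0 | 0.5 0 0 0.56 0 0 0 | 0.5 0 0 0 0 0 0 | 0.5 0 0 0 0 0 0")

```text
time: 18.5
tool_pos: [0.4269, 0.2831, 0.0779]
tool_rot: [-0.0, 1.0, -0.001, 0.001]
contact_force: [-0.0, 0.4, 0.7]
gripper_width: 0.505
grasp_force: 0.0
```

Emit:
shift_gripper(increments="0 0 0 0 0 0 0 | 0 0 0 0 0 0 0 | 0 0 0 0 0 0 0 | 0 0 0 0 0 0 0")

```text
time: 19.0
tool_pos: [0.4265, 0.2838, 0.0781]
tool_rot: [-0.001, 1.0, -0.0, 0.002]
contact_force: [0.1, -0.4, 6.0]
gripper_width: 0.133
grasp_force: 58.7
```

Emit:
shift_gripper(increments="0 0 0 -0.32 0 0 0 | 0 0 0 -0.8 0 0 0 | 0 0 0 -0.8 0 0 0 | 0 0 0 0 0 0 0 | 0 0 0 0 0 0 0")

```text
time: 19.62
tool_pos: [0.4243, 0.283, 0.1949]
tool_rot: [0.0, 1.0, -0.0, -0.001]
contact_force: [-1.2, -0.1, -2.3]
gripper_width: 0.133
grasp_force: 58.9
```

Converted, 0.056 m is 0.896, 0.005 m is 0.08.

Emit:
shift_gripper(increments="0 0.08 0.896 0 0 0 0 | 0 0.08 0.896 0 0 0 0 | 0 0.08 0.896 0 0 0 0 | 0 0.08 0.896 0 0 0 0 | 0 0.08 0.896 0 0 0 0", lines="1,2")

```text
time: 20.25
tool_pos: [0.4484, 0.0018, 0.1933]
```

Emit:
shift_gripper(increments="0 0.08 0.896 0 0 0 0 | 0 0.08 0.896 0 0 0 0 | 0 0 0 0 0 0 0 | 0 0 0 0 0 0 0", lines="1,4")

```text
time: 20.75
tool_pos: [0.4589, -0.108, 0.194]
tool_rot: [-0.001, 1.0, -0.0, -0.002]
contact_force: [0.2, -0.3, -2.4]
```

Target is (0.6446, −0.111): dx 0.185, tool dy +0.003.

Converted, 0.047 m is 0.752, 0.003 m is 0.048.

Emit:
shift_gripper(increments="0 0.736 0.048 0 0 0 0 | 0 0.736 0 0 0 0 0 | 0 0.752 0 0 0 0 0 | 0 0.736 0 0 0 0 0 | 0 0 0 0 0 0 0", lines="1,2")

```text
time: 21.38
tool_pos: [0.6464, -0.1092, 0.1937]
```

Emit:
shift_gripper(increments="0 0 0 0.48 0 0 0 | 0 0 0 0.32 0 0 0 | 0 0 0 0 0 0 0 | 0 0 0 0 0 0 0")

```text
time: 21.88
tool_pos: [0.6451, -0.1116, 0.1472]
tool_rot: [0.0, 1.0, 0.0, 0.0]
contact_force: [-0.1, -0.3, -2.5]
gripper_width: 0.132
grasp_force: 59.4
```

```bash
python3 -c "
from h import *
for n,(u,v) in dict(scene=(200,130),side=(230,110)).items(): cv2.imwrite('pics/p4%s.png'%n,cv2.resize(eyes.grab_frame(n)[v:v+180,u:u+180,::-1],None,fx=3.3,fy=3.3,interpolation=2))"
```

```text
(no output)
```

View pics/p4scene.png

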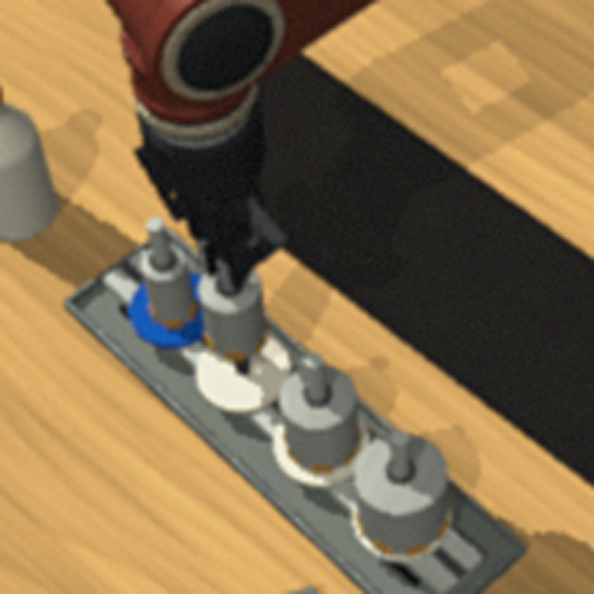

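View pics/p4side.png

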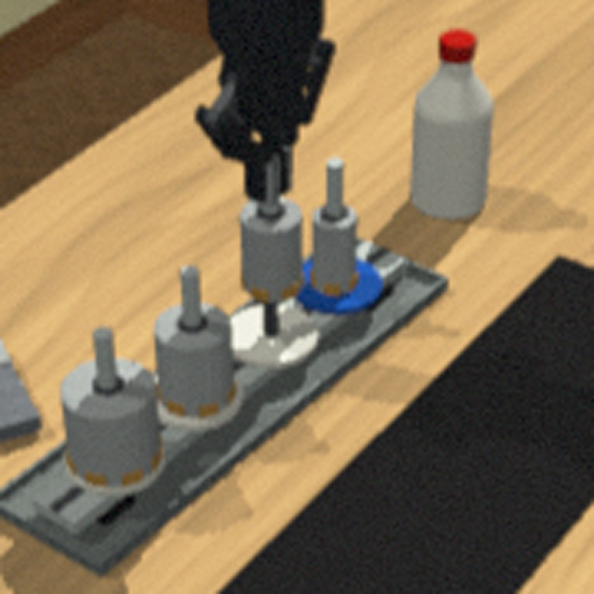

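The three placed bits (scene crop (165,290), (318,430), (400,505)) stand flat on their pads. The 44 mm bit is in line with its pin (side crop x≈271 for both), so I'll lower it.

Converted, 0.02 m is 0.32, 0.012 m is 0.192.

Emit:
shift_gripper(increments="0 0 0 0.32 0 0 0 | 0 0 0 0.192 0 0 0 | 0 0 0 0.096 0 0 0 | 0 0 0 0 0 0 0 | 0 0 0 0 0 0 0")

```text
time: 22.6
tool_pos: [0.6455, -0.1119, 0.1088]
tool_rot: [0.0, 1.0, -0.0, 0.0]
contact_force: [0.2, -0.1, -1.9]
gripper_width: 0.132
grasp_force: 59.4
```

Emit:
shift_gripper(increments="0 0 0 0.048 0 0 0 | 0 0 0 0.032 0 0 0 | 0 0 0 0.024 0 0 0 | 0 0 0 0 0 0 0")

```text
time: 23.1
tool_pos: [0.6456, -0.112, 0.1032]
tool_rot: [0.0, 1.0, -0.0, 0.001]
contact_force: [-2.1, 0.3, 4.4]
gripper_width: 0.13
grasp_force: 60.2
```

Contact. Release, rise and move back to clear the view.

Converted, -0.06 m is -0.96.

Emit:
shift_gripper(increments="0.5 0 0 0 0 0 0 | 0.5 0 0 0 0 0 0 | 0.5 0 0 0 0 0 0 | 0.5 0 0 -0.96 0 0 0 | 0.5 0 0 -0.96 0 0 0", lines="1,2")

```text
time: 23.72
tool_pos: [0.6443, -0.1116, 0.2218]
```

Emit:
shift_gripper(increments="0.5 -0.96 0 0 0 0 0 | 0.5 -0.96 0 0 0 0 0 | 0.5 -0.96 0 0 0 0 0 | 0.5 0 0 0 0 0 0 | 0.5 0 0 0 0 0 0")

```text
time: 24.35
tool_pos: [0.4655, -0.1119, 0.2224]
tool_rot: [0.0, 1.0, -0.0, 0.001]
contact_force: [-0.8, -0.8, 0.0]
gripper_width: 0.499
grasp_force: 0.0
```

Run:
```python
from h import *
P=[("34",.640,-.1885),("44",.6446,-.111),("54",.6494,-.024),("64",.6543,.060)]
t=[]
for n,(u,v,s) in dict(scene=(160,130,2.9),side=(190,110,2.9)).items():
    im=eyes.grab_frame(n)[:,:,::-1].copy(); c=cam(n)
    cr=cv2.resize(im[v:v+205,u:u+205],None,fx=s,fy=s,interpolation=2)
    for _,x,y in P:   # where the shank tip and rim should be
        q=(proj(c,(x,y,.135))-(u,v))*s; cv2.circle(cr,tuple(int(k) for k in q),3,(0,0,255),1)
    cv2.imwrite(f'pics/f{n}.png',cr)
```

```text
(no output)
```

View pics/fscene.png

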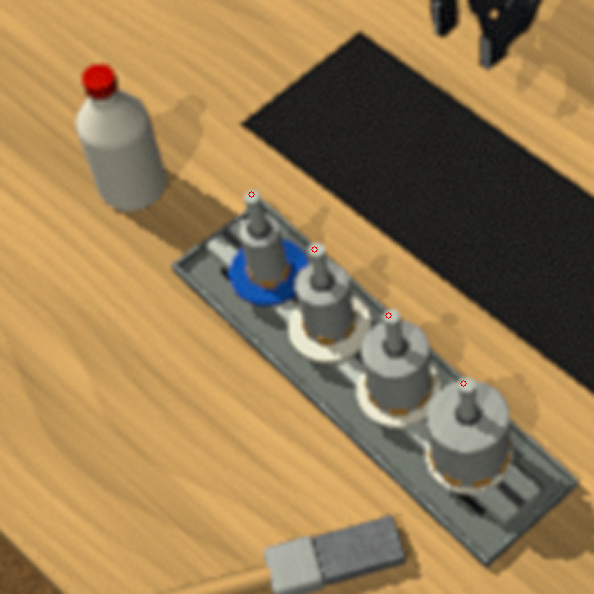

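View pics/fside.png

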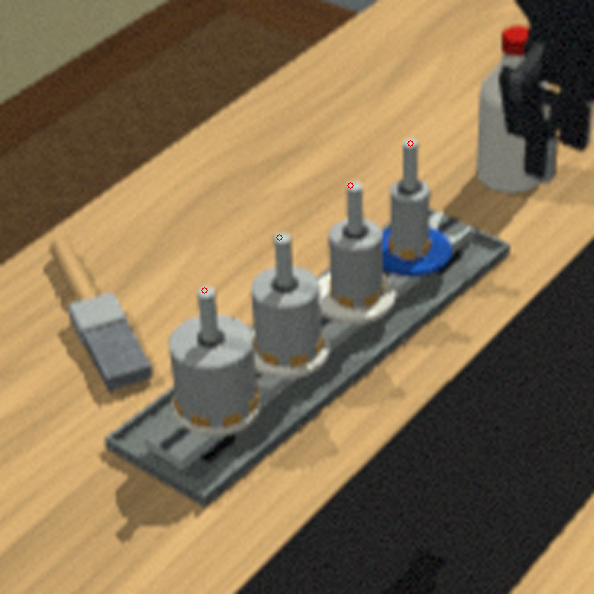

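All four bits stand upright on their pads. The shank tips are within about 1.5 px of where they should be, e.g. (252,195) and (464,384) in the scene crop, which is about 3 mm. The gripper is clear, so I'll hand in.

```bash
python3 -c "
from plant import manip, eyes
print(manip.job_done())"
```

```text
the job is handed in; nothing more can be done
None
```

The job is handed in (no verdict came back): in the last pictures all four core bits stand upright on their own pegs, 34, 44, 54, 64 mm from the blue pad along the row, each within about 3 mm of centre; the arm never went near the tub or bottle, and it took about 24 s.

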